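# Tip the pot of sinkers out at the fly-tying bench

### The job

Two tipping stands are on the fly-tying bench: one holds a round pot, the other a square tin. Use the lever to tip the round pot over until both lead sinkers have dropped out into the tray below it, then swing the pot back upright and let go. Leave the square tin as it is.

Things in the scene. Friction and masses are not known exactly. Their poses are not given: they have to be found in the camera images.
- pot_stand: Fixed stand holding the ROUND pot over a grey tray. Base 205 x 140 mm; uprights at y = +-58 mm, tops 127 mm high. Origin: on the table straight below the pivot; z up, -x is the pouring side. Pivot axis along y, 115 mm up. Tray x -145..50, y -52..52 mm, floor 10 mm up, rim 41 mm up. A twin stand holds a SQUARE tin; on both, the lever is on the +y side.
- pot_cradle (a joint): Tip angle of the round pot, rad: 0 upright (start, end stop), growing towards -x to an end stop at 2.3. Friction about 0.16 N m (2 N at the handle), no spring, stays where left. Aluminium pot: rim 84 mm across, foot 60, 70 tall, wall 3, rim 22 mm above the pivot when upright. The sinkers slide out only well past level (1.8 to 2.3).
- pot_handle (a point): Middle of the lever's grip on the round pot: black bar 14 mm thick, 66 mm long, along the stand's y, free from y = 83 to 147 mm. At joint value q it is at x = 80 cos(0.42 + q), y = 116, z = 115 + 80 sin(0.42 + q) mm in the stand's frame: it starts on the +x side and swings up and over to -x. Can be pinched from above; it turns between the fingers.
- sinker1: Lead pyramid sinker, dark grey, about 18 mm square and 24 mm tall with a small brass loop, 40 g or so, loose in the round pot. Origin: centre of its base.
- sinker2: A second sinker, the same, loose in the round pot.
- tin_cradle (a joint): Tip angle of the SQUARE tin (78 x 78 mm, 42 mm deep) on the other stand, rad: 0 = upright (start), growing as it tips. It is to be left alone.

How it is judged:
By the outcome, as a careful person would: the job done as asked, in the order asked, and still so for the second after the job is handed in, with the robot touching nothing.
It also fails if it takes over 48 s, if anything falls off the work surface, if the arm or the gripper's body presses on something with over 40 N, if the wrist force passes 120 N, or if a joint passes its speed limit or range.

### The arm

A 7-joint arm with a two-finger parallel gripper is mounted at the origin on the work surface. World frame = base frame: x ahead of the robot, y to its left, z up, the work surface at z = 0. Lengths are in m, angles in rad, forces in N, time in s.
With the tool pointing down it reaches from about 0.425 to 0.95 m from the base axis. Payload 4.7 kg.
Tool frame: the origin (TCP) lies between the finger pads; the fingertips stand 11 mm ahead of it and the grasp point (between the pads) lies 8 mm behind it; z points along the fingers, x is the direction in which the jaws open and shut, and the axes are right-handed (so a half turn about z gives the same grasp; the last joint's range is limited). The gripper opens to 85 mm and grips with 20 to 120 N. Pads are 22 mm wide; open, the fingers measure 114 mm over their backs; the gripper's body (76 mm by 85 mm) begins 54 mm behind the grasp point. The pads swing forward as they close: fully open they stand 13 mm farther back than shut.
Start: joints at [-1.209, 0.469, -0.049, 1.532, 0.024, 1.141, -0.082], TCP at [0.257, 0.624, 0.242] pointing down, gripper open.
Joint ranges: [-2.59, 2.59], [-0.33, 1.99], [-1.39, 1.29], [0.1, 2.45], [-1.04, 4.18], [0.21, 1.99], [-2.66, 2.66]. Speed limits (rad/s): [2.57, 2.57, 3.14, 3.14, 3.14, 3.14, 3.14].

### API

Orientations are given as a unit quaternion [w, x, y, z].
In Python, from plant import arm, cams gives the robot as it stands. Calls block until the motion is done:
- arm.reach(position, orientation): joint-space move of the TCP to a pose.
- arm.movel(position, velocity=0.15, orientation=None, force_limit=None): straight line of the TCP; orientation=None keeps the orientation; velocity is the mean speed in m/s. With force_limit (N) it stops when the force on the tool has changed by that much, and returns True; else False.
- arm.move_joints(angles): joint-space move.
- arm.open_gripper() and arm.gripper_close(): open the fingers fully, or close them until they stop; the grip force is fixed at half the most.
- arm.wait(seconds).
- arm.solve_ik(position, orientation): joint angles nearest the present ones, or None.
- arm.read_state(): the state.
- cams.snapshot(name): name is "scene" or "side" or "wrist"; returns the picture (400x640x3 uint8, blue, green, red); there is no depth.
- cams.camera_model(name): a dict with "fx", "fy", "cx", "cy" (pixels), "dist" ([k1, k2, p1, p2, k3] as OpenCV has them; the pictures are not rectified), "rvec" (rotation vector, rad) and "tvec" (3), from world to camera coordinates, as OpenCV has them; the wrist camera has in their place "mount" (4x4, takes a point from camera to tool coordinates, whose origin is the TCP and whose axes are the tool frame's). Camera axes: x right, y down, z forward; pixel columns grow to the right and rows downward; lengths in m; the calibration is good to about 2 mm. A picture is of the moment at which its call begins: read the wrist's pose just before it. camera_model takes no time and is no camera call.
A pose or a line that the arm cannot do raises arm.IKError and nothing moves.
- arm.hand_in(): hands the job in, once; it reports no verdict.
The state is a dict: "clock": time; "qpos": joint angles; "qd": joint speeds; "tau": joint torques, N m; "ee_pos": TCP position; "ee_rot": TCP orientation; "wrist_force": force on the tool from outside, world axes, zero at the start; "wrist_torque": the same for the moment, N m; "finger_gap": opening from 0.0 (shut) to 1.0 (fully open).
Only numpy, scipy, OpenCV 4.12 (cv2) and the standard library are available. Lean on these libraries where they do the work, as an engineer would, in place of code of your own. Each camera call takes 0.05 s, during which the arm holds its last target. There are 200 camera calls.

## Working session

There is one attempt and no reset: what is moved stays moved. The work goes in short steps, each a Python script; the robot and the scene stay as the last script left them, time stands still between calls to the robot, and variables do not carry over. Pictures are saved under pics/ and viewed, about 8 in all and at most 12, crops included, and the job is handed in when it is done.

```bash
ls; mkdir -p pics; python3 - <<'E'
from plant import arm,cams
import cv2
for n in("scene","side"):
    cv2.imwrite(f"pics/{n}0.png",cams.snapshot(n)); print(n,cams.camera_model(n))
print(cams.camera_model("wrist")); print(arm.read_state())
E
```

```text
pics
scene {'fx': 507.1653951906323, 'fy': 507.1653951906323, 'cx': 314.344009515093, 'cy': 193.1613522816724, 'dist': array([-0.00948805,  0.        ,  0.        ,  0.        ,  0.        ]), 'rvec': array([ 1.03392368,  2.56994222, -0.87030337]), 'tvec': array([ 0.42918689, -0.23163207,  1.31995377])}
side {'fx': 373.04926912082567, 'fy': 373.04926912082567, 'cx': 318.74315036353, 'cy': 192.0830668648957, 'dist': array([-0.06977477,  0.        ,  0.        ,  0.        ,  0.        ]), 'rvec': array([ 2.41008082,  0.0923366 , -0.02947648]), 'tvec': array([-0.56623743,  0.01750955,  0.93593624])}
{'fx': 321.04173242560444, 'fy': 321.04173242560444, 'cx': 320.67187628185843, 'cy': 202.9661773701014, 'dist': array([-0.05614226,  0.        ,  0.        ,  0.        ,  0.        ]), 'mount': array([[ 9.99999121e-01, -7.64347047e-04,  1.08307276e-03,
        -3.30524760e-04],
       [ 4.17128384e-04,  9.56961696e-01,  2.90213954e-01,
        -7.23282085e-02],
       [-1.25828332e-03, -2.90213247e-01,  9.56961174e-01,
        -1.32221016e-01],
       [ 0.00000000e+00,  0.00000000e+00,  0.00000000e+00,
         1.00000000e+00]])}
{'clock': 0.1, 'qpos': array([-1.20893341,  0.46935902, -0.04858593,  1.53357952,  0.024104  ,
        1.1409837 , -0.08230824]), 'qd': array([-0.00119173, -0.00176152, -0.00062161, -0.0015178 , -0.00059976,
       -0.00049026, -0.0005764 ]), 'tau': array([ 1.07827356e-03, -5.11514211e+01, -4.68619424e-02, -2.38392967e+01,
        1.07143031e-02,  4.31472959e-03,  3.82401413e-05]), 'ee_pos': array([0.25690407, 0.62365546, 0.24136536]), 'ee_rot': array([ 5.12993057e-04,  8.30927030e-01,  5.56380724e-01, -7.05086760e-04]), 'wrist_force': array([ 0.11022766, -0.14476828, -0.21079417]), 'wrist_torque': array([ 0.05673894,  0.02671504, -0.00069586]), 'finger_gap': 1.003008990876916}
```

View pics/scene0.png

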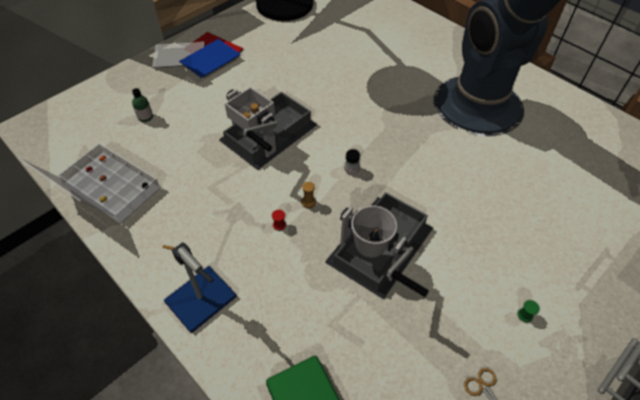

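View pics/side0.png

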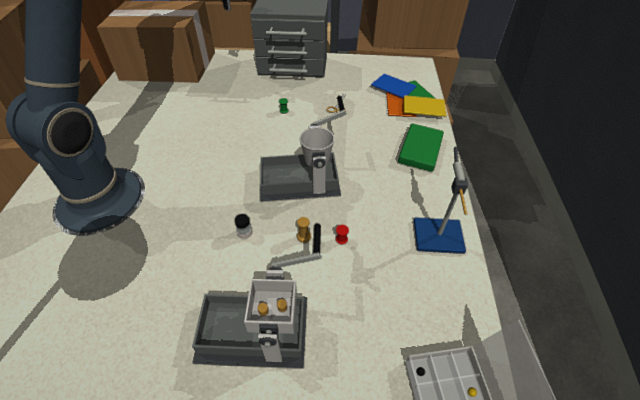

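```bash
python3 - <<'E'
import cv2,numpy as np
a=cv2.imread("pics/scene0.png")[185:305,320:440];b=cv2.imread("pics/side0.png")[88:208,250:360]
f=lambda i,w:cv2.resize(i,None,fx=w,fy=w,interpolation=cv2.INTER_CUBIC)
o=[]
for im,x0,y0 in((a,320,185),(b,250,88)):
    g=cv2.convertScaleAbs(f(im,3.4),alpha=1.6,beta=10)
    for k in range(0,im.shape[1],20):
        cv2.line(g,(int(k*3.4),0),(int(k*3.4),6),(0,0,255),1); cv2.putText(g,str(x0+k),(int(k*3.4),16),0,.35,(0,0,255))
    for k in range(0,im.shape[0],20):
        cv2.line(g,(0,int(k*3.4)),(6,int(k*3.4)),(0,0,255),1); cv2.putText(g,str(y0+k),(8,int(k*3.4)+4),0,.35,(0,0,255))
    o.append(g)
cv2.imwrite("pics/crop.png",np.hstack(o))
E
```

```text
(no output)
```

View pics/crop.png

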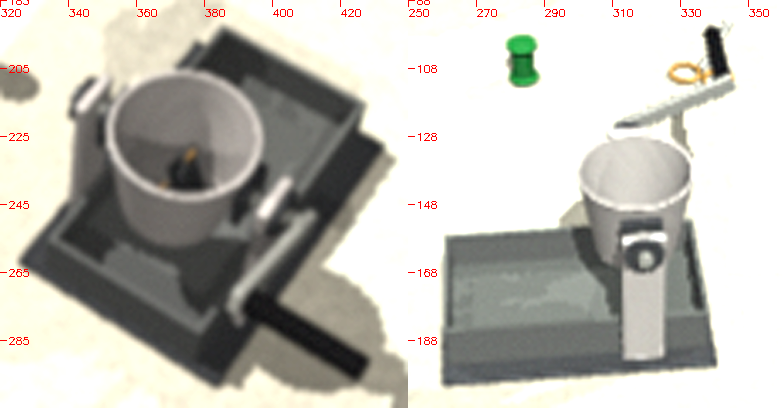

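```bash
cat > fit.py <<'E'
import numpy as np,cv2
from scipy.optimize import least_squares
from plant import arm,cams
c,s=73.05,147.6
O=[("scene",(0,0,137),(374.4,224.7)),("scene",(c,147,s),(426.5,292.9)),("scene",(c,83,s),(396.5,273.8)),
("scene",(-145,-52,41),(385.3,192.9)),("scene",(-145,52,41),(427.6,215.3)),("scene",(50,-52,41),(335.3,255)),("scene",(50,52,41),(380.3,282.6)),
("scene",("B",70,0),(384.1,298.2)),("scene",("B",-70,0),(325.9,262)),("scene",("A",70,0),(432.6,228.5)),
("side",(0,0,137),(317.1,138)),("side",(c,147,s),(339.1,96.8)),("side",(c,83,s),(342.4,110.9)),
("side",(-145,-52,41),(261.5,184.2)),("side",(-145,52,41),(261.5,157.7)),("side",("A",-70,0),(260.3,200.9)),("side",("B",-70,0),(340.9,195.6))]
M={n:cams.camera_model(n) for n in("scene","side")}
def res(p):
    r=[]
    for n,P,uv in O:
        P=list(P)
        if P[0]=="A":P[0]=p[3]*1000-205
        if P[0]=="B":P[0]=p[3]*1000
        P=np.array(P)/1000; C,S=np.cos(p[2]),np.sin(p[2])
        W=np.array([p[0]+C*P[0]-S*P[1],p[1]+S*P[0]+C*P[1],P[2]]); m=M[n]
        K=np.array([[m["fx"],0,m["cx"]],[0,m["fy"],m["cy"]],[0,0,1]])
        r.append(cv2.projectPoints(W[None],m["rvec"],m["tvec"],K,m["dist"])[0].ravel()-uv)
    return np.ravel(r)
f=least_squares(res,[.55,.1,0,.055],loss="soft_l1",x_scale=[.1,.1,.3,.01])
print(f.x); print(f.fun.reshape(-1,2).round(1).tolist())
E
python3 fit.py
```

```text
[0.55380187 0.1170656  0.18233892 0.05353229]
[[0.2, -0.2], [1.8, 1.6], [-2.1, 0.4], [-0.1, -0.7], [0.6, -0.0], [-1.1, 1.0], [-0.9, 1.3], [0.2, 1.7], [-0.6, 1.0], [1.1, -0.3], [-0.3, 0.1], [-0.6, 0.6], [-0.2, 0.9], [-1.4, 1.9], [-1.5, -0.4], [-0.9, 1.8], [-0.3, 0.7]]
```

```bash
cat > h.py <<'E'
import numpy as np,cv2
from plant import arm,cams
X,Y,A=0.5538,0.1171,0.1823
Q=np.array([0,np.cos(A/2),np.sin(A/2),0])
def W(x,y,z): return np.array([X+np.cos(A)*x-np.sin(A)*y,Y+np.sin(A)*x+np.cos(A)*y,z])
def bar(q,y=.118): return W(.08*np.cos(.42+q),y,.115+.08*np.sin(.42+q))
def tcp(q,y=.118): return bar(q,y)-[0,0,.008]
def proj_wrist(P,st):
    from scipy.spatial.transform import Rotation as R
    m=cams.camera_model("wrist"); T=np.eye(4); w=st["ee_rot"]
    T[:3,:3]=R.from_quat([w[1],w[2],w[3],w[0]]).as_matrix(); T[:3,3]=st["ee_pos"]
    C=np.linalg.inv(T@m["mount"]); K=np.array([[m["fx"],0,m["cx"]],[0,m["fy"],m["cy"]],[0,0,1]])
    return cv2.projectPoints(np.atleast_2d(P).astype(float),cv2.Rodrigues(C[:3,:3])[0],C[:3,3],K,m["dist"])[0].reshape(-1,2)
E
python3 - <<'E'
from h import *
for q in np.linspace(0,2.25,6): print(q,arm.solve_ik(tcp(q),Q))
arm.reach(tcp(0)+[0,0,.1],Q)
st=arm.read_state(); im=cams.snapshot("wrist"); print(st["clock"],st["ee_pos"],tcp(0))
for p in proj_wrist([bar(0,.083),bar(0,.147),W(0,.058,.127),W(0,0,.137)],st): cv2.drawMarker(im,tuple(int(v) for v in p.round()),(0,0,255),0,10); print(p)
cv2.imwrite("pics/w1.png",im)
E
```

```text
0.0 [-0.6530763   0.53842624  0.28476346  1.70444566 -0.18142886  0.92461145
 -0.11455564]
0.45 [-0.67628934  0.47581653  0.29613314  1.73406212 -0.16437598  0.95600793
 -0.13376454]
0.9 [-0.70668914  0.41053708  0.30555098  1.79449259 -0.14721437  0.95876058
 -0.1578615 ]
1.35 [-0.7396251   0.35542592  0.3123504   1.8747695  -0.13364152  0.93156825
 -0.18332425]
1.8 [-0.76475526  0.32415945  0.31158414  1.95990317 -0.12744107  0.87614562
 -0.20430373]
2.25 [-0.77255158  0.32762299  0.30017219  2.03303401 -0.13315257  0.79906601
 -0.21203279]
1.9583 [0.60336775 0.24865609 0.23942007] [0.60424423 0.24638751 0.13962084]
[319.49419252 256.06889612]
[319.66900025 174.10165108]
[234.21067259 271.40530097]
[236.81411975 335.21451717]
```

View pics/w1.png

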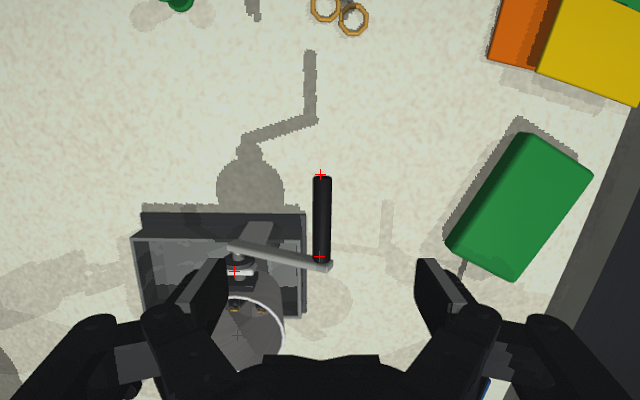

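Wrist view: the bar spans (322,175)–(322,260), about 2.5 px right of the prediction, or ~1.5 mm along stand +x. I'll correct for that and grasp.

```bash
sed -i 's/^X,Y,A=.*/X,Y,A=0.5538+.0015,0.1171+.0003,0.1823/' h.py; python3 - <<'E'
from h import *
print(arm.movel(tcp(0),.1,Q,force_limit=15)); s=arm.read_state(); print(s["ee_pos"]-tcp(0),s["wrist_force"])
arm.gripper_close(); arm.wait(.2); s=arm.read_state(); print(s["finger_gap"],s["wrist_force"],s["clock"])
if .05<s["finger_gap"]<.3:
    for q in np.arange(.15,.61,.15):
        h=arm.movel(tcp(q),.08,Q,force_limit=25); s=arm.read_state(); print(q,h,s["ee_pos"]-tcp(q),s["wrist_force"],s["finger_gap"],s["clock"])
        if h:break
cv2.imwrite("pics/s1.png",cv2.resize(cams.snapshot("scene")[150:330,280:480],None,fx=3,fy=3))
E
```

```text
False
[0.00057014 0.00018903 0.00081351] [-0.36655304 -0.01524398 -0.31492848]
0.14368061607439298 [-5.07515834 -1.364863    5.58657783] 4.025
0.15 False [-7.36090706e-04 -8.19679967e-05  3.19732523e-04] [-4.27959773  0.63255636  0.82379694] 0.1421394027431463 4.325
0.3 False [-1.72088667e-04  1.89658507e-05  7.76772218e-04] [-1.23975458  0.35274589  0.95142547] 0.13781031590907342 4.625
0.44999999999999996 False [0.00076049 0.00030062 0.00101287] [ 1.12790083  0.29694926 -0.26963109] 0.13840826676844714 4.925
0.6 False [0.00191967 0.00053965 0.00145807] [4.69438309 1.42424543 3.39732308] 0.1429964558283113 5.225
```

View pics/s1.png

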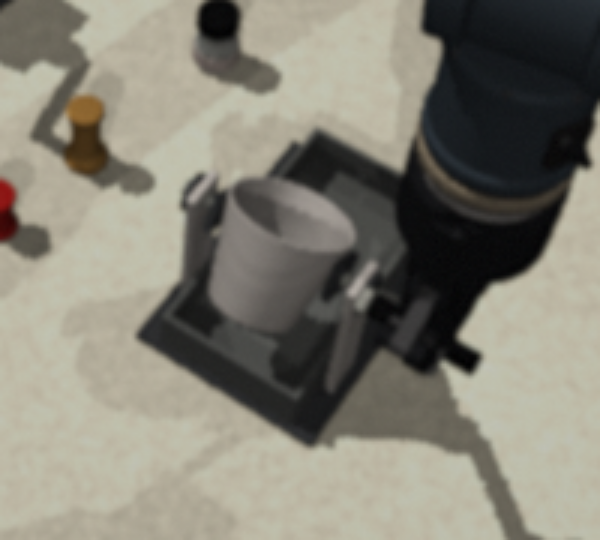

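The pot is tipping with the bar held and forces are small, so I'll continue.

```bash
python3 - <<'E'
from h import *
for q in np.r_[np.arange(.75,2.11,.15),2.2]:
    h=arm.movel(tcp(q),.08 if q<1.6 else .05,Q,force_limit=30); s=arm.read_state(); print(q.round(2),h,(s["ee_pos"]-tcp(q)).round(4),s["wrist_force"].round(1),s["finger_gap"].round(3),s["clock"])
    if h:break
arm.wait(1)
a=cv2.resize(cams.snapshot("scene")[170:310,310:450],None,fx=2.8,fy=2.8);b=cv2.resize(cams.snapshot("side")[80:220,230:370],None,fx=2.8,fy=2.8)
cv2.imwrite("pics/s2.png",cv2.convertScaleAbs(np.hstack([a,b]),alpha=1.7))
E
```

```text
Traceback (most recent call last):
AttributeError: 'float' object has no attribute 'round'
```

```bash
python3 - <<'E'
from h import *
for q in np.r_[np.arange(.75,2.11,.15),2.2]:
    h=arm.movel(tcp(q),.08 if q<1.6 else .05,Q,force_limit=30); s=arm.read_state(); print(round(q,2),h,np.round(s["ee_pos"]-tcp(q),4),np.round(s["wrist_force"],1),s["finger_gap"],s["clock"])
    if h:break
arm.wait(1)
a=cv2.resize(cams.snapshot("scene")[170:310,310:450],None,fx=2.8,fy=2.8);b=cv2.resize(cams.snapshot("side")[80:220,230:370],None,fx=2.8,fy=2.8)
cv2.imwrite("pics/s2.png",cv2.convertScaleAbs(np.hstack([a,b]),alpha=1.7))
E
```

```text
0.75 False [0.0034 0.0009 0.0021] [5.7 2.1 4.7] 0.13966674653410088 5.825
0.9 False [0.0042 0.0012 0.0036] [ 5.8  2.5 10.7] 0.13671267803757828 6.125
1.05 False [0.0057 0.0016 0.0049] [ 7.4  2.3 14.4] 0.13543240061353448 6.425
1.2 False [0.005  0.0015 0.0049] [ 5.8  1.  16.7] 0.13902568898503867 6.725
1.35 False [0.0037 0.0014 0.0045] [ 1.9  0.1 17.9] 0.13862637012040932 7.025
1.5 False [0.0022 0.0012 0.0037] [-0.4 -0.  18.5] 0.1396155173502748 7.325
1.65 False [0.0009 0.001  0.0026] [-1.7  1.  13.9] 0.13901850487606293 7.7167
1.8 False [-0.0001  0.0008  0.0013] [-1.2  1.6  9.1] 0.14017507295240644 8.1083
1.95 False [-0.0004  0.0008  0.0003] [-0.7  2.1  6. ] 0.13708671841839656 8.5
2.1 False [-0.0002  0.0009  0.0003] [-0.7  2.9  6.7] 0.14243020978160306 8.8917
2.2 False [-0.0001  0.0009  0.0003] [-0.5  3.9  4.9] 0.13580359105804546 9.2
```

View pics/s2.png

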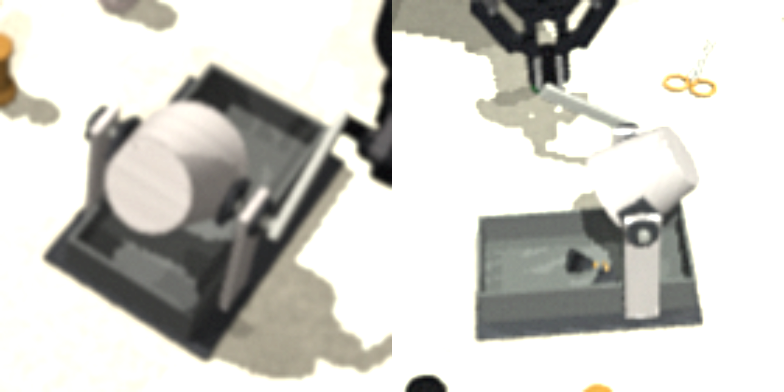

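Pot is well tipped. Side view shows a sinker in the tray at about (575,262), with two brass specks beside it, so the second is uncertain. I'll tip a little further, wait and zoom in.

```bash
python3 - <<'E'
from h import *
h=arm.movel(tcp(2.28),.03,Q,force_limit=20); s=arm.read_state(); print(h,s["wrist_force"],s["clock"])
arm.wait(1.5)
a=cv2.resize(cams.snapshot("scene")[185:265,350:450],None,fx=4,fy=4,interpolation=2);b=cv2.resize(cams.snapshot("side")[145:205,255:345],None,fx=8,fy=8,interpolation=2)
a=cv2.resize(a,(300,240))
b=cv2.resize(b,(500,333)); o=np.zeros((333,800,3),np.uint8); o[:240,:300]=a;o[:,300:]=b
cv2.imwrite("pics/s3.png",cv2.convertScaleAbs(o,alpha=2.2))
E
```

```text
False [0.2648362  5.12339013 4.49649781] 10.6667
```

View pics/s3.png

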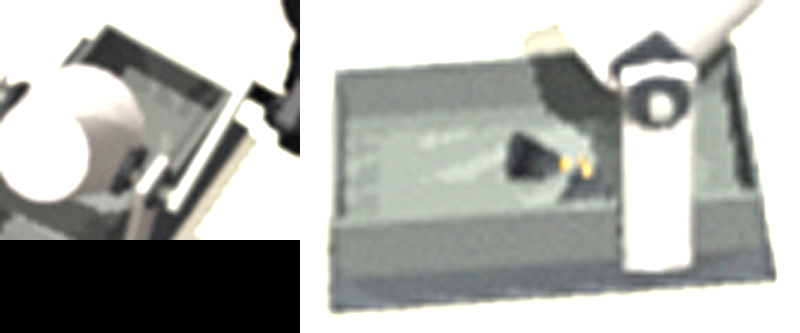

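Both brass loops and both bodies are now visible in the tray: one lying at (520,158), one in the shadow at (580,180). Swinging back.

```bash
python3 - <<'E'
from h import *
for q in np.arange(2.1,-.01,-.15):
    h=arm.movel(tcp(q),.08,Q,force_limit=35); s=arm.read_state()
    if h: print("stop",q);break
print(q,s["ee_pos"]-tcp(0),s["wrist_force"],s["clock"])
h=arm.movel(tcp(-.06),.03,Q,force_limit=15); s=arm.read_state(); print(h,s["ee_pos"]-tcp(0),s["wrist_force"])
arm.open_gripper(); arm.wait(.2)
arm.movel(tcp(0)+[0,0,.11],.12,Q); s=arm.read_state()
im=cams.snapshot("wrist")
for p in proj_wrist([bar(0,.083),bar(0,.147)],s): print(p); cv2.drawMarker(im,tuple(int(v) for v in p.round()),(0,0,255),0,10)
arm.reach([.30,.58,.26],Q) if arm.solve_ik([.30,.58,.26],Q) is not None else print("noik")
print(arm.read_state()["clock"])
f=lambda i,w,h:cv2.resize(i,(w,h),interpolation=2)
a=cams.snapshot("scene")[185:305,320:440];b=cams.snapshot("side")[88:208,250:350]
o=np.zeros((600,800,3),np.uint8);o[:360,:360]=cv2.convertScaleAbs(f(a,360,360),alpha=1.7);o[:360,360:660]=cv2.convertScaleAbs(f(b,300,360),alpha=1.7);o[360:,:400]=im[140:380,120:520]
cv2.imwrite("pics/s4.png",o)
E
```

```text
stop 1.3322676295501878e-15
1.3322676295501878e-15 [-0.00115464 -0.00062405  0.00230638] [-2.12137617 -0.42794936  5.55453166] 16.7333
True [-0.00114797 -0.00062558  0.00228903] [-1.82128867 -1.28670663  7.00557712]
[320.03582238 247.94702101]
[319.95806078 168.16227748]
20.6167
```

View pics/s4.png

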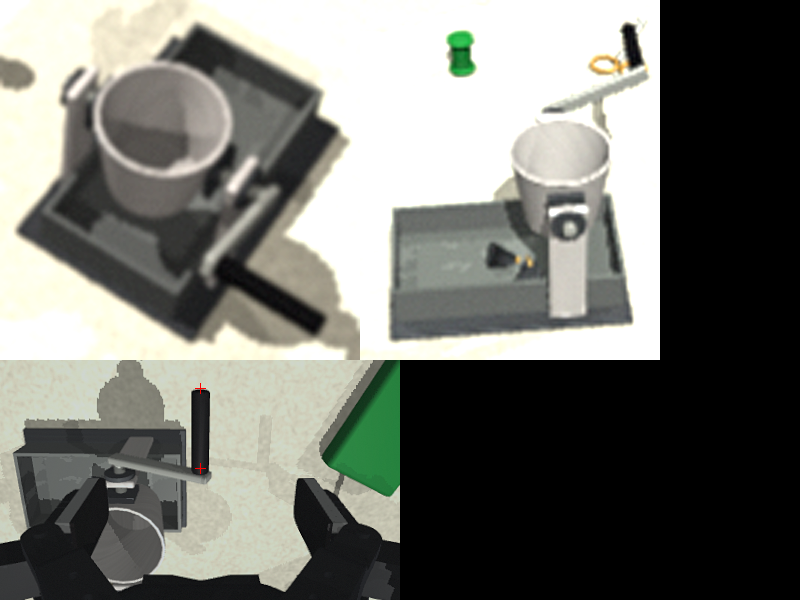

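Pot is empty and both sinkers are in the tray. The stop triggered about 2 mm early, so I'll compare the handle with the starting images.

```bash
python3 - <<'E'
from h import *
for n,(r,c) in {"scene":((262,302),(388,436)),"side":((90,125),(308,352))}.items():
    o=cv2.imread(f"pics/{n}0.png"); w=cams.snapshot(n); cv2.imwrite(f"pics/{n}9.png",w)
    g=lambda i,r,c:np.float32(cv2.cvtColor(i,6)[r[0]:r[1],c[0]:c[1]])
    def ecc(r,c):
        M=np.eye(2,3,dtype=np.float32); k,M=cv2.findTransformECC(g(o,r,c),g(w,r,c),M,cv2.MOTION_TRANSLATION,(3,100,1e-5),None,3); return M[:,2],k
    print(n,"handle",ecc(r,c)); print(" tin",ecc(*(((80,150),(215,290)) if n=="scene" else ((220,370),(190,330)))), np.abs(g(o,r,c)-g(w,r,c)).mean())
def px(q,n):
    m=cams.camera_model(n);K=np.array([[m["fx"],0,m["cx"]],[0,m["fy"],m["cy"]],[0,0,1]])
    return cv2.projectPoints(bar(q)[None],m["rvec"],m["tvec"],K,m["dist"])[0].ravel()
for n in("scene","side"): print(n,"px for .03 rad",px(.03,n)-px(0,n))
E
```

```text
scene handle (array([ 0.05113999, -0.15019916], dtype=float32), 0.9936268528654325)
 tin (array([-3.4300210e-05, -5.6955556e-04], dtype=float32), 0.9999800635020689) 2.331771
side handle (array([-0.01596811, -0.00221839], dtype=float32), 0.9907974753209172)
 tin (array([-0.00711088,  0.00602734], dtype=float32), 0.9997386369101096) 3.192857
scene px for .03 rad [ 0.49870994 -1.05571942]
side px for .03 rad [-0.3478893 -0.6828289]
```

The static background biases that comparison, and a small residual (~0.01–0.03 rad) is possible. I'll nudge the bar down gently with closed fingertips until it meets its stop.

```bash
python3 - <<'E'
from h import *
b=bar(0)
def cen(n,r,c):
    i=cv2.cvtColor(cams.snapshot(n) if n in("scene","side") else cv2.imread(n),6)[r[0]:r[1],c[0]:c[1]]
    w=np.clip(60-i.astype(float),0,None); y,x=np.indices(i.shape); return np.round([(w*x).sum()/w.sum(),(w*y).sum()/w.sum(),w.sum()],2)
S=((93,111),(334,346))
print("start",cen("pics/side0.png",*S),"after",cen("pics/side9.png",*S))
arm.gripper_close()
arm.reach(b+[0,0,.08],Q)
arm.movel(b+[0,0,.04],.1,Q)
h=arm.movel(b+[0,0,.008],.025,Q,force_limit=8); s=arm.read_state(); print(h,s["ee_pos"]-b,s["wrist_force"])
arm.movel(b+[0,0,.10],.12,Q); arm.reach([.30,.58,.26],Q); arm.open_gripper()
print("now",cen("side",*S),arm.read_state()["clock"])
o=cv2.imread("pics/scene0.png");w=cams.snapshot("scene")
for n,i in(("9",cv2.imread("pics/scene9.png")),("now",w)): print(n,cv2.absdiff(o,i)[262:302,388:436].mean())
f=lambda i:cv2.convertScaleAbs(cv2.resize(i,(390,390)),alpha=1.7)
cv2.imwrite("pics/s5.png",np.hstack([f(w[185:305,320:440]),f(cams.snapshot("side")[88:208,250:370])]))
E
```

```text
start [   6.16    9.88 2362.  ] after [   6.15    9.94 2365.  ]
True [-8.29461305e-05 -3.03835601e-05  1.79737494e-02] [-0.63968217 -0.60558637  4.48708966]
now [   6.16    9.92 2358.  ] 28.0
9 2.305034722222222
now 1.6046875
```

View pics/s5.png

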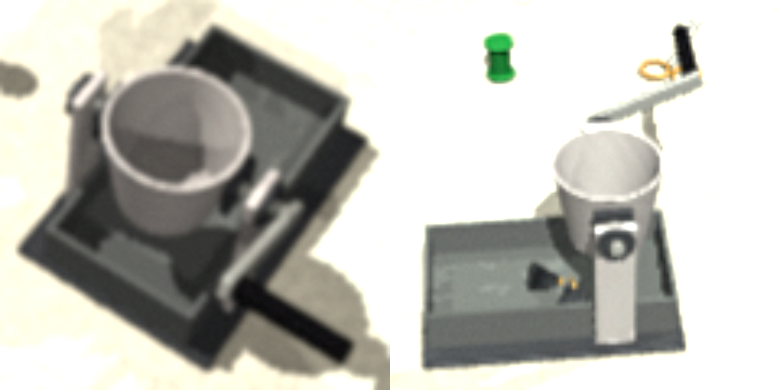

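The pot is upright and empty, with the handle back within 0.1 px of its start in the side view. Both sinkers are in the tray and the arm is clear, so I'm handing in.

```bash
python3 -c "
from plant import arm
arm.wait(.3);print(arm.hand_in(),arm.read_state()['clock'])"
```

```text
the job is handed in; nothing more can be done
the job is handed in; nothing more can be done
```

The job is done and handed in at about 28 s on the clock. I pinched the round pot's lever, tipped the pot to about 2.28 rad and swung it back upright. I then let go, nudged the lever gently onto its stop with closed fingertips and moved the arm clear.

**Sinkers:** both are in the tray and the pot is empty. The side view shows two brass loops and two bodies, though they partly overlap.

**Pot upright:** in the side view the handle is within 0.1 px of its starting position. The swing back stopped about 2 mm early on the force limit, which is why I added the nudge. The scene camera still showed a small difference from the start picture around the handle (mean 1.6 grey levels, down from 2.3), so I take the pot as upright to within about 0.01 rad.

**Square tin:** no shift in either camera (under 0.01 px) when compared before the nudge. I didn't repeat that check after it, but the arm did not go near the tin.

**Forces:** wrist forces I read at the end of each move stayed under about 20 N. The last swing-back step also tripped its 35 N limit on force change, so it peaked higher for a moment.

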